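# Load the board carrier under the leaf spring of a test jig

### The arm

A 6-joint arm with a two-finger parallel gripper is mounted at the origin on the work surface. World frame = base frame: x ahead of the robot, y to its left, z up, the work surface at z = 0. Lengths are in m, angles in rad, forces in N, time in s.
With the tool pointing down it reaches from about 0.3 to 0.825 m from the base axis. Payload 5.4 kg.
Tool frame: the origin (TCP) lies at the very end of the fingers, on their centre line; the grasp point (between the pads) lies 19 mm behind it; x points along the fingers, y is the direction in which the jaws open and shut, and the axes are right-handed (so a half turn about x gives the same grasp; the last joint's range is limited). The gripper opens to 92 mm and grips with 3 to 60 N. Pads are 20 mm wide; open, the fingers measure 128 mm over their backs; the gripper's body (75 mm by 189 mm) begins 69 mm behind the grasp point.
Start: joints at [0.908, 0.158, 1.597, -0, 1.386, -0.21], TCP at [0.252, 0.517, 0.215] pointing down, gripper open.
Joint ranges: [-2.91, 2.91], [-0.94, 2.29], [0.18, 2.7], [-1.29, 4.43], [0.17, 2.64], [-3, 3]. Speed limits (rad/s): [2.57, 2.57, 3.14, 3.14, 3.14, 3.14].

### API

Orientations are given as a unit quaternion [w, x, y, z].
In Python, from rig import robot gives the robot as it stands.
- The arm moves only by the tool move_arm, never from a script. Its argument "rows" is a list of rows, each an object with "rot": the turn, a rotation vector about the tool's x, y, z in rad, a list of three; "xyz": the shift along the tool's x, y, z in cm, a list of three; "hand": the opening in per cent of the stroke, from 0 (shut) to 100 (fully open). In form: [{"rot": [wx, wy, wz], "xyz": [tx, ty, tz], "hand": hand}, ...]. A call has 1 to 5 rows; each row is the pose to reach, as a shift and turn from the pose commanded when the call began, along the tool's axes at that moment; what a row does not reach only later rows make up. A row lasts 1/12 s, in which the tool goes at most 41.7 mm and 7.16 degrees, less where a joint would pass 70% of its speed; a pose out of reach is approached as far as the arm can. A call with a gripper value outside its range is refused whole. The fingers move at their own pace and stop on an object; "grip_force" is the grip in N (left out, the last holds). Time passes only in rows, so rows that repeat a pose let the fingers close. It gives the time, the measured TCP pose, the force and the opening at its end, in the units of the state.
- robot.read_state(): the state, without advancing time (a new reading comes with each control period).
- robot.capture(name): name is "scene" or "top" or "wrist"; returns a dict with "img" (384x512x3 uint8, red, green, blue), "fx", "fy", "cx", "cy" (pixels), "xyz" and "attitude" of the camera in the world. Camera axes: x right, y up, looking along -z (the intrinsics and any distortion apply to the point x, -y, -z); pixel columns grow to the right and rows downward; lengths in m; the calibration is good to about 2 mm. The wrist camera is an equidistant fisheye: a pixel r from the principal point sees the ray r / f radians off the axis. A picture is of the moment at which its call begins. There is no depth.
- robot.close_job(): hands the job in, once; it reports no verdict.
Trained networks look in the newest picture that a camera, given by its name, has taken for a name from the list of things; names that differ only in an ending like _2 or _b are one class to them, and where a whole thing is asked for, a point or a joint stands for the part that bears it (a point fixed in the world has none). Each returns a list of dicts, best first, with "score" (0 to 1); they miss things now and then, are a little off and sometimes report something else, mostly with a low value. They report only what shows in the picture. A call takes as long as a camera call. They do not tell look-alikes from the thing itself.
- robot.spot_in(name, camera): "position" ([column, row] in pixels, amid what is visible of it).
- robot.spot_point(name, camera): "position" ([column, row] in pixels: a listed point, or the origin of a listed thing).
The state is a dict: "t": time; "q": joint angles; "dq": joint speeds; "tau": joint torques, N m; "ee_pos": TCP position; "ee_rot": TCP orientation; "force": force on the tool from outside, world axes, zero at the start; "ft_torque": the same for the moment, N m; "grip_width": opening from 0.0 (shut) to 1.0 (fully open).
Only numpy, scipy, OpenCV 4.12 (cv2) and the standard library are available. Lean on these libraries where they do the work, as an engineer would, in place of code of your own. Each camera call takes 0.05 s, during which the arm holds its last target. There are 200 camera calls.

### The job

Load the board carrier into the test jig: with your fingertips press it down firmly on its sprung bed and, keeping it pressed, slide it along the channel so that its nose passes under the leaf spring, on until it is fully home against the end stop; do not ram the nose against the spring's lip. Then take your hand away, leaving it lying flat, held down by the spring. Do not lift the carrier out or pick it up, and leave everything else on the mat alone.

Things in the scene. Friction and masses are not known exactly. Their poses are not given: they have to be found in the camera images.
- jig: board test jig fixed to the mat: black base 267 x 96 x 10 mm with a channel between two rails. Origin on its underside (3 mm above the work surface); +x = loading direction, along the channel to the leaf spring, z up. In mm in its frame: base x -152 to 115; rails' inner faces y +-27, tops z 29; rear wall x -145, z 29; end stop face x 75, z 32; spring posts x 86 to 102, z 44 (its highest)
- carrier: loose aluminium board carrier in the channel, 110 x 50 x 14 mm, about 0.15 kg. Origin: centre of underside; +x = nose, as the jig's +x. Green board inlaid in the front half. Thumb step, 9 mm high, 46 mm wide, across the top at x -20 to -14 mm; flat thumb pad behind it. Jig-frame x of the origin: -85 to -55 mm at the start, +20 fully home. Underside z there: 24 mm unpressed, 16 mm bed fully down
- carrier_pad (a point): centre of the carrier's flat thumb pad (35 x 50 mm, x -55 to -20 mm on the carrier), on the top face, 37.5 mm behind the carrier's origin; the thumb step's rear face is 17.5 mm ahead. Top face in the jig frame: z 38 mm unpressed, 30 mm fully down, 1 mm above the rails. Fully home, the step stays 9 mm short of the spring's lip
- carrier_nose (a point): middle of the top front edge of the carrier, 55 mm ahead of its origin, 14 mm above its underside
- stop (a point): middle of the end stop's face, in the jig frame at x 75, z 30 mm; the carrier's nose meets it when fully home
- lip (a point): bottom edge, at the middle of the front face, of the upright lip (9 mm high, 30 mm wide) at the free end of the steel leaf spring, over the channel; at rest x 15.5, z 33 mm in the jig frame, top z 42; its axes are the leaf's. The leaf is hinged at x 94, z 38 mm, runs back towards the lip, is lowest (z 27.5 mm) at x 40 mm and rises from there to the lip
- bed (a joint): how far the sprung bed (the channel's floor, full length) is pressed down, m: 0 up, 0.008 fully down. About 6 N on the carrier starts it, about 9 N takes it fully down; let go, it rises again. Pressed less than 4 mm, the carrier's nose butts against the spring's upright lip; from about 5.5 mm it passes under. Butting with over 25 N would damage the spring
- leaf (a joint): how far the leaf spring is bent up, rad: 0 at rest, about 0.045 with the carrier under it. It then presses on the carrier with about 14 N, enough to keep the bed fully down by itself; sliding under it takes roughly 10 to 20 N of push
- driver_a: precision screwdriver lying on the mat, 131 mm long, 12 mm thick; bystander. Origin at the centre of its underside
- driver_b: second precision screwdriver, same; bystander. Origin at the centre of its underside
- board_a: bare green phone logic board, 80 x 22 x 4 mm with a side tab; bystander. Origin at the centre of its underside
- board_b: second bare logic board, its tab on the other side; bystander. Origin at the centre of its underside
- phone_back: phone back shell lying flat, 146 x 70 x 7 mm; bystander. Origin at the centre of its underside
- paste_jar: small closed jar, 40 mm across, 34 mm high, upright; bystander. Origin at the centre of its underside
- flux_bottle: small amber bottle, 34 mm across, 70 mm high, upright; bystander. Origin at the centre of its underside
Things that resemble listed ones, but are neither listed nor needed, are in the scene too. There is more than one size of the carrier; the one meant has the size given above.

How it is judged:
On the way:
1. the nose of the carrier is under the leaf spring's lip while the fingers press on the carrier and the bed is down at least 3 mm (x of carrier_nose in the frame of jig between 0.02 and 0.062 m and contact force between the fingers and carrier above 1.5 N and value of joint bed above 0.003 m), for 0.05 s.
At the end, for the whole second after the job is handed in: The carrier's nose is within 4 mm of the end stop, the carrier lies flat (within 0.04 rad) and still, straight in the channel, its underside within 2.5 mm of its lowest height, the bed pressed down more than 5.5 mm and the leaf spring bent up by the carrier (more than 0.02 rad) (x of carrier_nose in the frame of jig above 0.071 m and z of carrier in the frame of jig below 0.0185 m and value of joint bed above 0.0055 m and value of joint leaf above 0.02 rad and angle between carrier's own z axis and vertical below 0.04 rad and linear speed of carrier below 0.01 m/s and angle between the x axis of carrier and the x axis of jig, either way round below 0.08 rad); the robot touches nothing.
It fails at once if the carrier is lifted (more than 10 mm above its unpressed height) or tipped by more than 0.3 rad (z of carrier in the frame of jig above 0.034 m or angle between carrier's own z axis and vertical above 0.3 rad).
It fails at once if the nose, not pressed low enough, is rammed against the front of the spring's lip with over 25 N (contact force between carrier and leaf above 25 N and x of carrier_nose in the frame of jig below 0.018 m).
It fails at once if a bystander is moved by more than 20 mm (distance of any of driver_a, driver_b, board_a, board_b, phone_back, paste_jar, flux_bottle from where it was at the start of the episode above 0.02 m).
It also fails if it takes over 40 s, if anything falls off the work surface, if the arm or the gripper's body presses on something with over 40 N, if the wrist force passes 120 N, or if a joint passes its speed limit or range.

## Working session

There is one attempt and no reset: what is moved stays moved. The work goes in short steps, Python scripts to look and compute and a tool call to move; the robot and the scene stay as the last step left them, time stands still between calls to the robot, and variables do not carry over. Pictures are saved under pics/ and viewed, about 8 in all and at most 12, crops included, and the job is handed in when it is done.

Besides the shell and the picture viewer there is one more tool, called after "Emit:" as name(argument=value, ...) on one line, values as JSON. move_arm: Moves the arm, as the interface text tells. Its arguments: {"type":"object","properties":{"rows":{"type":"array"},"grip_force":{"type":"number"}},"required":["rows"]}

```bash
mkdir -p pics
cat > h.py <<'E'
import numpy as np, cv2
from rig import robot
from scipy.spatial.transform import Rotation as R
def rot(q): q=np.asarray(q,float); return R.from_quat([q[1],q[2],q[3],q[0]]).as_matrix() if q.size==4 else q
def cap(n,f=None):
    c=robot.capture(n)
    if f: cv2.imwrite('pics/'+f,cv2.cvtColor(c['img'],cv2.COLOR_RGB2BGR))
    return c
def ray(c,p,fish=False):
    a=(p[0]-c['cx'])/c['fx'];b=(p[1]-c['cy'])/c['fy']
    if fish:
        r=np.hypot(a,b);d=np.array([np.sin(r)*a/r,-np.sin(r)*b/r,-np.cos(r)])
    else: d=np.array([a,-b,-1])
    return rot(c['attitude'])@d
def at_z(c,p,z,fish=False):
    d=ray(c,p,fish);o=np.array(c['xyz']);return o+d*(z-o[2])/d[2]
def proj(c,P):
    v=rot(c['attitude']).T@(np.asarray(P)-np.array(c['xyz']));return np.array([c['cx']-c['fx']*v[0]/v[2],c['cy']+c['fy']*v[1]/v[2]])
E
python3 - <<'E'
from h import *
ims=[]
for n in ['top','scene']:
    c=cap(n,n+'1.png')
    print(n,{k:np.round(v,3).tolist() for k,v in c.items() if k!='img'})
    for t in ['jig','carrier','carrier_pad','carrier_nose','stop','lip']:
        print(t,[(np.round(d['position']).tolist(),round(d['score'],2)) for d in robot.spot_point(t,n)][:4])
print({k:np.round(v,3).tolist() for k,v in robot.read_state().items()})
E
```

```text
top {'fx': 484.711, 'fy': 484.711, 'cx': 254.515, 'cy': 200.258, 'xyz': [0.496, 0.027, 1.291], 'attitude': [-0.696, -0.024, 0.023, 0.717]}
jig [([244.0, 185.0], 0.96)]
carrier [([243.0, 214.0], 0.83), ([243.0, 274.0], 0.72), ([193.0, 248.0], 0.65)]
carrier_pad [([245.0, 228.0], 0.79), ([203.0, 250.0], 0.69), ([239.0, 281.0], 0.67), ([291.0, 211.0], 0.16)]
carrier_nose [([180.0, 249.0], 0.78), ([249.0, 196.0], 0.72), ([254.0, 260.0], 0.69)]
stop [([249.0, 159.0], 0.73), ([292.0, 162.0], 0.45)]
lip [([243.0, 185.0], 0.72)]
scene {'fx': 412.57, 'fy': 412.57, 'cx': 248.879, 'cy': 190.24, 'xyz': [0.937, -0.28, 0.703], 'attitude': [0.862, 0.273, 0.126, 0.409]}
jig [([273.0, 203.0], 0.95), ([249.0, 172.0], 0.46)]
carrier [([252.0, 172.0], 0.83), ([272.0, 127.0], 0.59), ([207.0, 137.0], 0.57)]
carrier_pad [([203.0, 127.0], 0.72), ([261.0, 129.0], 0.65), ([241.0, 158.0], 0.64), ([270.0, 200.0], 0.16)]
carrier_nose [([282.0, 120.0], 0.84), ([209.0, 146.0], 0.58), ([268.0, 189.0], 0.56)]
stop [([294.0, 225.0], 0.67)]
lip [([274.0, 200.0], 0.95)]
{'t': 0.7, 'q': [0.908, 0.158, 1.597, 0.0, 1.386, -0.21], 'dq': [0.0, 0.001, 0.0, -0.0, -0.001, 0.001], 'tau': [-0.001, -38.549, -32.23, 0.07, 0.031, -0.0], 'ee_pos': [0.252, 0.517, 0.215], 'ee_rot': [0.689, 0.159, 0.689, -0.159], 'force': [-0.392, 0.089, -0.12], 'ft_torque': [-0.047, 0.018, -0.01], 'grip_width': 0.999}
```

View pics/top1.png

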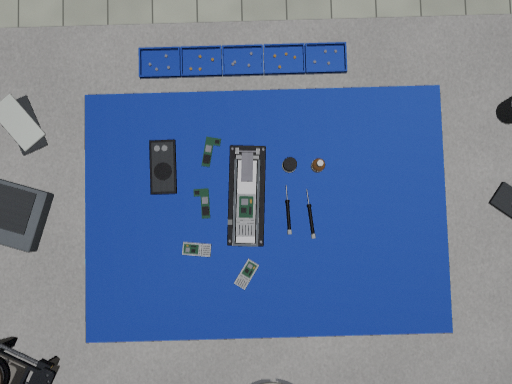

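View pics/scene1.png

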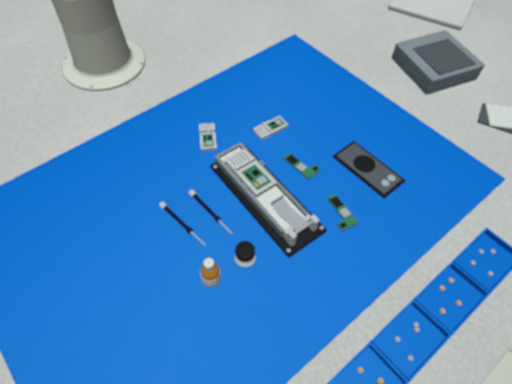

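The meant carrier is the one in the jig's channel, at top ≈(245,215). The look-alikes are the loose smaller carriers at (197,249) and (246,274). I'll check this in a close crop.

Run:
```python
from h import *
im=cv2.imread('pics/top1.png')[138:254,215:275]
a=cv2.resize(im,None,fx=5,fy=5,interpolation=cv2.INTER_CUBIC)
im=cv2.imread('pics/scene1.png')[135:260,200:335]
b=cv2.resize(im,None,fx=3.6,fy=3.6,interpolation=cv2.INTER_CUBIC)
H=max(a.shape[0],b.shape[0]);p=lambda m:np.pad(m,((0,H-m.shape[0]),(0,0),(0,0)))
cv2.imwrite('pics/crop1.png',np.hstack([p(a),p(b)]))
c=cap('top')
# dark base
g=c['img'].astype(int);sub=np.zeros(g.shape[:2],np.uint8)
sub[140:250,222:272]=(g[140:250,222:272,2]<110)|(g[140:250,222:272].min(2)>90)
sub=cv2.morphologyEx(sub,cv2.MORPH_OPEN,np.ones((3,3)))
n,l,s,_=cv2.connectedComponentsWithStats(sub);k=1+s[1:,4].argmax()
pts=np.argwhere(l==k)[:,::-1].astype(np.float32);r=cv2.minAreaRect(pts);print(s[k],r)
box=cv2.boxPoints(r);w=np.array([at_z(c,p,.013) for p in box]);print(np.round(w,4).tolist())
print(np.linalg.norm(w-np.roll(w,1,0),axis=1))
```

```text
[ 227  145   39  102 3671] ((246.1700439453125, 195.37973022460938), (36.5692253112793, 100.48902130126953), 1.5911402702331543)
[[0.4645, 0.1044, 0.013], [0.7306, 0.0903, 0.013], [0.725, -0.0069, 0.013], [0.4591, 0.0086, 0.013]]
[0.09603033 0.26646157 0.0973505  0.2663763 ]
```

View pics/crop1.png

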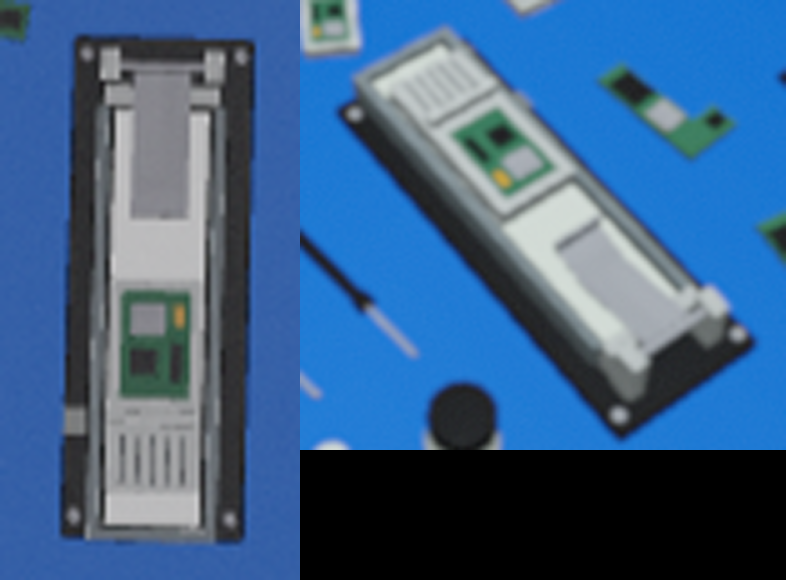

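```bash
cat >> h.py <<'E'
yaw=np.arctan2(-.0148,.266);u=np.array([np.cos(yaw),np.sin(yaw),0]);v=np.array([-u[1],u[0],0]);O=np.array([.4618,.0565,.003])+.152*u
W=lambda x,y,z:O+x*u+y*v+np.array([0,0,z])
J=lambda P:np.array([(P-O)@u,(P-O)@v,P[2]-O[2]])
def state():
    s=robot.read_state();M=rot(s['ee_rot']);p=np.array(s['ee_pos'])
    print('t',s['t'],'jig',np.round(J(p)*1000,1),'Fjig',np.round([np.dot(s['force'],u),np.dot(s['force'],v),s['force'][2]],1),'grip',round(s['grip_width'],3),'q',np.round(s['q'],2))
    return s,p,M
def delta(P,s,p,M,jaw=v):
    T=np.array([[0,0,-1],jaw,np.cross([0,0,-1],jaw)]).T
    if np.dot(M[:,1],jaw)<0: T=np.array([[0,0,-1],-jaw,np.cross([0,0,-1],-jaw)]).T
    return np.round(M.T@(P-p)*100,2).tolist(),np.round(R.from_matrix(M.T@T).as_rotvec(),4).tolist()
E
python3 - <<'E'
from h import *
c=cap('top');s,p,M=state();print(M.round(3).tolist())
for n,q,z in [('nose',(246,194.4),.041),('nosenet',(249,196),.041),('step',(245,138+82.3),.050),('lip',(247,181.5),.045),('padnet',(245,228),.041),('stop',(249,159),.033)]: print(n,(J(at_z(c,q,z))*1000).round(1))
c=cap('scene')
for n,q in [('nose',(268,189)),('pad',(241,158))]: print(n,(J(at_z(c,q,.041))*1000).round(1))
print(delta(W(-.1075,0,.10),s,p,M))
E
```

```text
t 0.8 jig [-387.5  448.1  211.6] Fjig [-0.4 -0.1  0.4] grip 1.004 q [ 0.91  0.16  1.6   0.    1.39 -0.21]
[[0.0, 0.437, 0.899], [0.0, 0.899, -0.437], [-1.0, 0.0, 0.0]]
nose [-19.3  -0.1  38. ]
nosenet [-23.2  -8.   38. ]
step [-86.5   0.4  47. ]
lip [13.9 -1.8 42. ]
padnet [-1.061e+02  1.000e-01  3.800e+01]
stop [74.4 -5.2 30. ]
nose [-11.5  -0.6  38. ]
pad [-106.6    2.2   38. ]
([11.16, -30.49, 43.16], [-0.3972, 0.0, -0.0])
```

Emit:
move_arm(rows=[{"rot": [-0.397,0,0],"xyz": [8,-30.5,43.2],"hand": 0},{"rot": [-0.397,0,0],"xyz": [8,-30.5,43.2],"hand": 0},{"rot": [-0.397,0,0],"xyz": [8,-30.5,43.2],"hand": 0},{"rot": [-0.397,0,0],"xyz": [8,-30.5,43.2],"hand": 0},{"rot": [-0.397,0,0],"xyz": [8,-30.5,43.2],"hand": 0}], grip_force=20)

```text
t: 1.27
ee_pos: [0.347, 0.3438, 0.1849]
ee_rot: [0.707, 0.019, 0.707, -0.018]
force: [0.7, 0.5, -0.5]
grip_width: 0.658
```

```bash
python3 -c "
from h import *
s,p,M=state();print(delta(W(-.1065,0,.13),s,p,M))"
```

```text
t 1.2667 jig [-282.6  280.5  181.9] Fjig [ 0.6  0.5 -0.5] grip 0.658 q [ 0.53 -0.04  1.87 -0.    1.32 -0.99]
([5.19, -28.1, 17.52], [0.0032, 0.0007, -0.0004])
```

Emit:
move_arm(rows=[{"rot": [0,0,0],"xyz": [5.2,-28.1,17.5],"hand": 0},{"rot": [0,0,0],"xyz": [5.2,-28.1,17.5],"hand": 0},{"rot": [0,0,0],"xyz": [5.2,-28.1,17.5],"hand": 0},{"rot": [0,0,0],"xyz": [5.2,-28.1,17.5],"hand": 0},{"rot": [0,0,0],"xyz": [5.2,-28.1,17.5],"hand": 0}])

```text
t: 1.68
ee_pos: [0.4461, 0.1628, 0.1527]
ee_rot: [0.707, 0.02, 0.706, -0.02]
force: [0.6, 0.9, 0.5]
grip_width: 0.299
```

Emit:
move_arm(rows=[{"rot": [0,0,0],"xyz": [2,-13,8],"hand": 0},{"rot": [0,0,0],"xyz": [2,-13,8],"hand": 0},{"rot": [0,0,0],"xyz": [2,-13,8],"hand": 0},{"rot": [0,0,0],"xyz": [2,-13,8],"hand": 0}])

```text
t: 2.02
ee_pos: [0.5192, 0.0271, 0.1325]
ee_rot: [0.707, 0.02, 0.707, -0.021]
force: [0.2, 0.5, 0.8]
grip_width: 0.014
```

```bash
python3 -c "
from h import *
c=cap('wrist','w1.png')
s,p,M=state();print(delta(W(-.106,0,.045),s,p,M))
for t in ['carrier_pad','carrier_nose','lip']:
  for d in robot.spot_point(t,'wrist')[:2]: print(t,d['position'],d['score'],(J(at_z(c,d['position'],.041 if t!='lip' else .036,True))*1000).round(1))
"
```

```text
t 2.0667 jig [-91.3 -29.4 129.2] Fjig [-1.5 -3.2 -0. ] grip 0.004 q [-0.18  0.1   1.83 -0.    1.21 -1.69]
([8.4, 2.95, -1.5], [-0.0047, 0.0019, 0.003])
carrier_pad [289.2, 172.3] 0.88 [-112.3    6.2   38. ]
carrier_pad [380.7, 114.7] 0.88 [-167.8   91.7   38. ]
carrier_nose [428.5, 120.4] 0.76 [-166.6  146.1   38. ]
carrier_nose [255.6, 83.2] 0.66 [-191.4  -24.1   38. ]
```

View pics/w1.png

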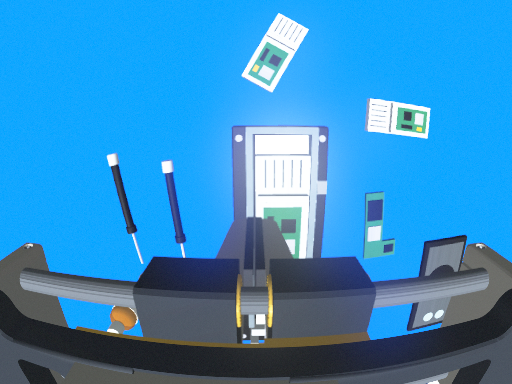

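```bash
python3 -c "
from h import *
c=cap('wrist');s,p,M=state()
for n,q,z in [('stepL',(257,194),.05),('stepR',(309,194),.05),('tailL',(254,157),.041),('tailR',(309,157),.041),('base',(233,127),.013),('base',(328,127),.013),('railtop',(247,160),.032),('railtop',(316,160),.032)]: print(n,(J(at_z(c,q,z,True))*1000).round(1))
print(delta(W(-.107,0,.050),s,p,M))
"
```

```text
t 2.2667 jig [-94.8 -22.3 129.6] Fjig [0.3 0.5 0.8] grip 0.005 q [-0.17  0.09  1.84  0.    1.21 -1.69]
stepL [-96.2 -19.8  47. ]
stepR [-96.1  26.7  47. ]
tailL [-127.8  -22.4   38. ]
tailR [-128.1   27.    38. ]
base [-153.2  -42.8   10. ]
base [-154.4   50.7   10. ]
railtop [-123.6  -28.9   29. ]
railtop [-124.    35.5   29. ]
([7.96, 2.23, -1.21], [-0.0002, -0.0006, -0.0005])
```

Emit:
move_arm(rows=[{"rot": [0,0,0],"xyz": [3,2.2,-1.2],"hand": 0},{"rot": [0,0,0],"xyz": [6,2.2,-1.2],"hand": 0},{"rot": [0,0,0],"xyz": [7.5,2.2,-1.2],"hand": 0},{"rot": [0,0,0],"xyz": [7.5,2.2,-1.2],"hand": 0}])

```text
t: 2.6
ee_pos: [0.5032, 0.0553, 0.0542]
ee_rot: [0.704, 0.019, 0.709, -0.018]
force: [0.1, 1.0, -0.4]
grip_width: 0.003
```

```bash
python3 -c "
from h import *
c=cap('wrist','w2.png');s,p,M=state();print(delta(W(-.107,0.0,.040),s,p,M))
im=cv2.imread('pics/w2.png');cv2.imwrite('pics/w2c.png',cv2.resize(im[80:320,170:400],None,fx=2.4,fy=2.4))"
```

```text
t 2.65 jig [-108.6    0.7   53.4] Fjig [ 0.8 -0.4 -0.1] grip 0.003 q [-0.13  0.18  1.91  0.    1.06 -1.65]
([1.34, -0.07, 0.17], [0.0022, -0.0039, -0.0005])
```

View pics/w2c.png

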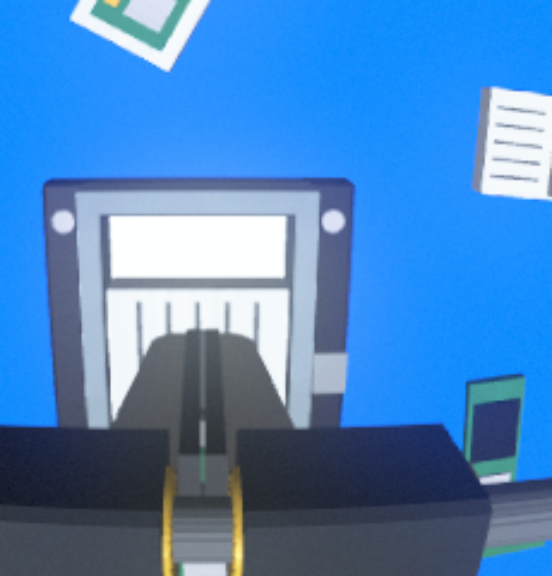

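The fingertips are centred over the ribbed pad, behind the step: tips at crop (203,335), channel mid ≈198, carrier tail at row 285. Next I press down.

Emit:
move_arm(rows=[{"rot": [0,0,0],"xyz": [1.0,0,0.1],"hand": 0},{"rot": [0,0,0],"xyz": [1.5,0,0.1],"hand": 0},{"rot": [0,0,0],"xyz": [2.0,0,0.1],"hand": 0},{"rot": [0,0,0],"xyz": [2.0,0,0.1],"hand": 0}])

```text
t: 2.98
ee_pos: [0.5092, 0.0532, 0.0383]
ee_rot: [0.707, 0.02, 0.706, -0.02]
force: [-1.4, 1.9, 6.9]
grip_width: 0.005
```

```bash
python3 -c "
from h import *
s,p,M=state();print(delta(W(-.107,0.0,.030),s,p,M))"
```

```text
t 2.9833 jig [-104.5   -0.7   35.3] Fjig [-1.5  1.9  6.9] grip 0.005 q [-0.13  0.21  1.91  0.    1.01 -1.65]
([0.53, 0.07, -0.25], [-0.0004, 0.0018, -0.0004])
```

Emit:
move_arm(rows=[{"rot": [0,0,0],"xyz": [0.3,0,0],"hand": 0},{"rot": [0,0,0],"xyz": [0.5,0,0],"hand": 0},{"rot": [0,0,0],"xyz": [0.5,0,0],"hand": 0}])

```text
t: 3.23
ee_pos: [0.5094, 0.0531, 0.034]
ee_rot: [0.708, 0.02, 0.706, -0.02]
force: [-2.4, 0.8, 9.8]
grip_width: 0.007
```

```bash
python3 -c "
from h import *
state()"
```

```text
t 3.2333 jig [-104.2   -0.8   31. ] Fjig [-2.4  0.6  9.8] grip 0.007 q [-0.13  0.22  1.92  0.    1.   -1.65]
```

Emit:
move_arm(rows=[{"rot": [0,0,0],"xyz": [0.2,0,0],"hand": 0},{"rot": [0,0,0],"xyz": [0.2,0,0],"hand": 0},{"rot": [0,0,0],"xyz": [0.2,0,0],"hand": 0}])

```text
t: 3.48
ee_pos: [0.5096, 0.053, 0.0331]
ee_rot: [0.708, 0.02, 0.706, -0.02]
force: [-5.7, 1.2, 15.2]
grip_width: 0.004
```

```bash
python3 -c "
from h import *
s,p,M=state();print(M.round(3).tolist(),delta(W(-.03,0.0,.030),s,p,M))"
```

```text
t 3.4833 jig [-104.1   -0.8   30.1] Fjig [-5.8  0.8 15.2] grip 0.004 q [-0.13  0.22  1.91  0.    1.   -1.65]
[[0.002, 0.056, 0.998], [0.0, 0.998, -0.056], [-1.0, 0.0, 0.002]] ([0.03, 0.08, 7.41], [-0.0003, 0.0019, -0.0002])
```

The bed is fully down: z is 30.1 mm with 15 N. Now the slide.

Emit:
move_arm(rows=[{"rot": [0,0,0],"xyz": [0.0,0,0.5],"hand": 0},{"rot": [0,0,0],"xyz": [0.0,0,1.0],"hand": 0},{"rot": [0,0,0],"xyz": [0.0,0,1.6],"hand": 0},{"rot": [0,0,0],"xyz": [0.0,0.05,2.2],"hand": 0}])

```text
t: 3.82
ee_pos: [0.5314, 0.052, 0.0332]
ee_rot: [0.707, 0.019, 0.706, -0.02]
force: [-6.2, 0.0, 15.7]
grip_width: 0.002
```

```bash
python3 -c "
from h import *
state()"
```

```text
t 3.8167 jig [-82.2  -0.6  30.2] Fjig [-6.2 -0.3 15.7] grip 0.002 q [-0.13  0.27  1.85 -0.    1.01 -1.64]
```

Emit:
move_arm(rows=[{"rot": [0,0,0],"xyz": [0.0,0,0.5],"hand": 0},{"rot": [0,0,0],"xyz": [0.0,0,1.0],"hand": 0},{"rot": [0,0,0],"xyz": [0.0,0,1.5],"hand": 0},{"rot": [0,0,0],"xyz": [0.0,0,2.0],"hand": 0}])

```text
t: 4.15
ee_pos: [0.5514, 0.0509, 0.0332]
ee_rot: [0.707, 0.02, 0.706, -0.02]
force: [-6.9, 1.1, 15.7]
grip_width: 0.004
```

```bash
python3 -c "
from h import *
state()"
```

```text
t 4.15 jig [-62.2  -0.6  30.2] Fjig [-7.   0.7 15.7] grip 0.004 q [-0.13  0.32  1.8  -0.    1.03 -1.64]
```

Emit:
move_arm(rows=[{"rot": [0,0,0],"xyz": [0.0,0,0.4],"hand": 0},{"rot": [0,0,0],"xyz": [0.0,0,0.8],"hand": 0},{"rot": [0,0,0],"xyz": [0.0,0,1.2],"hand": 0},{"rot": [0,0,0],"xyz": [0.0,0,1.6],"hand": 0},{"rot": [0,0,0],"xyz": [0.0,0,2.0],"hand": 0}])

```text
t: 4.57
ee_pos: [0.5641, 0.0506, 0.033]
ee_rot: [0.701, 0.019, 0.713, -0.019]
force: [-35.4, 1.4, 43.5]
grip_width: 0.003
```

```bash
python3 -c "
from h import *
state();c=cap('top','top2.png')
im=cv2.imread('pics/scene1.png')
c=cap('scene','sc2.png');im=cv2.imread('pics/sc2.png')[135:260,200:335]
cv2.imwrite('pics/sc2c.png',cv2.resize(im,None,fx=4,fy=4,interpolation=cv2.INTER_CUBIC))"
```

```text
t 4.5667 jig [-49.5  -0.2  30. ] Fjig [-35.4  -0.6  43.5] grip 0.003 q [-0.12  0.36  1.74 -0.    1.06 -1.64]
```

View pics/sc2c.png

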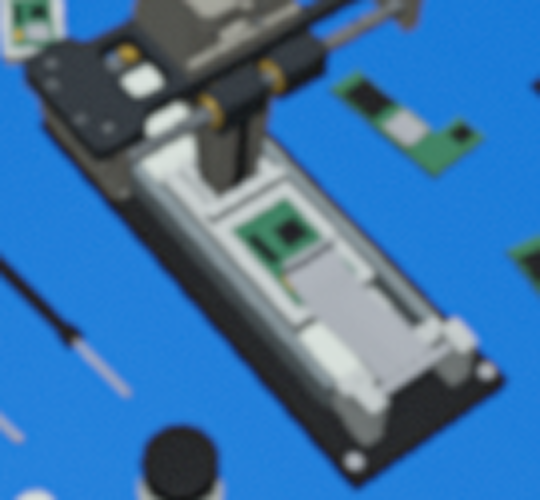

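The nose is under the leaf, as shown by the leaf overlapping the board at crop (300,275). The down-force has climbed to 43 N, so I'll ease it off before pushing on.

Emit:
move_arm(rows=[{"rot": [0,0,0],"xyz": [-0.15,0,0],"hand": 0},{"rot": [0,0,0],"xyz": [-0.3,0,0.1],"hand": 0},{"rot": [0,0,0],"xyz": [-0.3,0,0.2],"hand": 0}])

```text
t: 4.92
ee_pos: [0.5669, 0.0504, 0.0334]
ee_rot: [0.702, 0.02, 0.711, -0.019]
force: [-19.8, 0.3, 17.2]
grip_width: 0.002
```

```bash
python3 -c "
from h import *
s,p,M=state();print(M.round(3).tolist())"
```

```text
t 4.9167 jig [-46.7  -0.2  30.4] Fjig [-19.8  -0.8  17.2] grip 0.002 q [-0.12  0.36  1.74 -0.    1.05 -1.64]
[[-0.013, 0.055, 0.998], [0.001, 0.998, -0.055], [-1.0, -0.0, -0.013]]
```

Emit:
move_arm(rows=[{"rot": [0,0,0],"xyz": [0,0,0.3],"hand": 0},{"rot": [0,0,0],"xyz": [0,0,0.6],"hand": 0},{"rot": [0,0,0],"xyz": [0,0,0.9],"hand": 0},{"rot": [0,0,0],"xyz": [0,0,1.2],"hand": 0}])

```text
t: 5.25
ee_pos: [0.5792, 0.0499, 0.0334]
ee_rot: [0.702, 0.02, 0.711, -0.019]
force: [-16.0, 2.0, 15.1]
grip_width: 0.008
```

```bash
python3 -c "
from h import *
s,p,M=state()"
```

```text
t 5.25 jig [-34.4  -0.1  30.4] Fjig [-16.1   1.1  15.1] grip 0.008 q [-0.12  0.39  1.7  -0.    1.06 -1.64]
```

Emit:
move_arm(rows=[{"rot": [0,0,0],"xyz": [0,0,0.4],"hand": 0},{"rot": [0,0,0],"xyz": [0,0,0.8],"hand": 0},{"rot": [0,0,0],"xyz": [0,0,1.2],"hand": 0},{"rot": [0,0,0],"xyz": [0,0,1.6],"hand": 0},{"rot": [0,0,0],"xyz": [0,0,1.8],"hand": 0}])

```text
t: 5.67
ee_pos: [0.5976, 0.0488, 0.0334]
ee_rot: [0.703, 0.02, 0.711, -0.019]
force: [-17.0, 0.9, 13.4]
grip_width: 0.004
```

Emit:
move_arm(rows=[{"rot": [0,0,0],"xyz": [0,0,0.2],"hand": 0},{"rot": [0,0,0],"xyz": [0,0,0.4],"hand": 0}])

```text
t: 5.83
ee_pos: [0.6013, 0.0486, 0.0334]
ee_rot: [0.702, 0.02, 0.711, -0.019]
force: [-17.2, 0.9, 14.1]
grip_width: 0.006
```

```bash
python3 -c "
from h import *
s,p,M=state()"
```

```text
t 5.8333 jig [-12.2  -0.1  30.4] Fjig [-17.3  -0.1  14.1] grip 0.006 q [-0.12  0.44  1.64 -0.    1.08 -1.63]
```

Emit:
move_arm(rows=[{"rot": [0,0,0],"xyz": [0,0,0.15],"hand": 0},{"rot": [0,0,0],"xyz": [0,0,0.3],"hand": 0},{"rot": [0,0,0],"xyz": [0,0,0.4],"hand": 0}])

```text
t: 6.08
ee_pos: [0.6031, 0.0485, 0.0333]
ee_rot: [0.7, 0.02, 0.713, -0.019]
force: [-27.3, 0.6, 22.5]
grip_width: 0.008
```

```bash
python3 -c "
from h import *
s,p,M=state()"
```

```text
t 6.0833 jig [-10.5  -0.1  30.3] Fjig [-27.3  -0.9  22.5] grip 0.008 q [-0.12  0.45  1.63 -0.    1.09 -1.63]
```

Emit:
move_arm(rows=[{"rot": [0,0,0],"xyz": [0,0,0.15],"hand": 0},{"rot": [0,0,0],"xyz": [-0.05,0,0.25],"hand": 0},{"rot": [0,0,0],"xyz": [-0.05,0,0.25],"hand": 0}])

```text
t: 6.33
ee_pos: [0.6032, 0.0486, 0.0334]
ee_rot: [0.698, 0.019, 0.715, -0.019]
force: [-31.1, 0.3, 25.4]
grip_width: 0.005
```

```bash
python3 -c "
from h import *
s,p,M=state()"
```

```text
t 6.3333 jig [-10.4  -0.1  30.4] Fjig [-31.1  -1.5  25.4] grip 0.005 q [-0.12  0.45  1.62 -0.    1.1  -1.63]
```

Home: it stalls at jig x −10.4 (expected −10) with the force rising. Now I back off the push, then lift away.

Emit:
move_arm(rows=[{"rot": [0,0,0],"xyz": [-0.1,0,-0.4],"hand": 0},{"rot": [0,0,0],"xyz": [-0.3,0,-0.6],"hand": 0},{"rot": [0,0,0],"xyz": [-0.8,0,-0.7],"hand": 0},{"rot": [0,0,0],"xyz": [-2.0,0,-1.0],"hand": 0},{"rot": [0,0,0],"xyz": [-5.0,0,-1.0],"hand": 0}])

```text
t: 6.75
ee_pos: [0.6002, 0.0484, 0.082]
ee_rot: [0.705, 0.02, 0.709, -0.02]
force: [-0.1, -0.4, -0.5]
grip_width: 0.005
```

Emit:
move_arm(rows=[{"rot": [0,0,0],"xyz": [-4,0,0],"hand": 0},{"rot": [0,0,0],"xyz": [-8,0,-4],"hand": 0},{"rot": [0,0,0],"xyz": [-12,0,-8],"hand": 0},{"rot": [0,0,0],"xyz": [-14,0,-12],"hand": 0},{"rot": [0,0,0],"xyz": [-14,0,-16],"hand": 0}])

```text
t: 7.17
ee_pos: [0.4714, 0.0551, 0.2231]
ee_rot: [0.711, 0.019, 0.703, -0.02]
force: [0.5, -0.4, 2.3]
grip_width: 0.005
```

Run:
```python
from h import *
s,p,M=state()
c=cap('top','t3.png')
for t in ['carrier_nose','carrier_pad','stop','lip']:
    for d in robot.spot_point(t,'top')[:3]: print(t,np.round(d['position']),round(d['score'],2),(J(at_z(c,d['position'],.033))*1000).round(1))
a=cv2.resize(cv2.imread('pics/t3.png')[138:254,215:275],None,fx=5,fy=5,interpolation=cv2.INTER_CUBIC)
cap('scene','s3.png');b=cv2.resize(cv2.imread('pics/s3.png')[135:260,200:335],None,fx=3.6,fy=3.6,interpolation=cv2.INTER_CUBIC)
b=np.pad(b,((0,a.shape[0]-b.shape[0]),(0,0),(0,0)));cv2.imwrite('pics/crop3.png',np.hstack([a,b]))
```

```text
t 7.1667 jig [-142.3   -0.8  220.1] Fjig [ 0.5 -0.4  2.3] grip 0.005 q [-0.14 -0.12  1.87 -0.    1.39 -1.65]
carrier_nose [250. 161.] 0.7 [68.4 -8.  30. ]
carrier_nose [182. 248.] 0.42 [-162.9  161.    30. ]
carrier_pad [247. 195.] 0.58 [-19.6  -1.8  30. ]
carrier_pad [238. 284.] 0.44 [-250.9   12.9   30. ]
stop [253. 161.] 0.9 [ 70.2 -15.   30. ]
stop [290. 165.] 0.54 [  60.6 -113.8   30. ]
lip [243. 185.] 0.6 [ 5.7  7.5 30. ]
```

View pics/crop3.png

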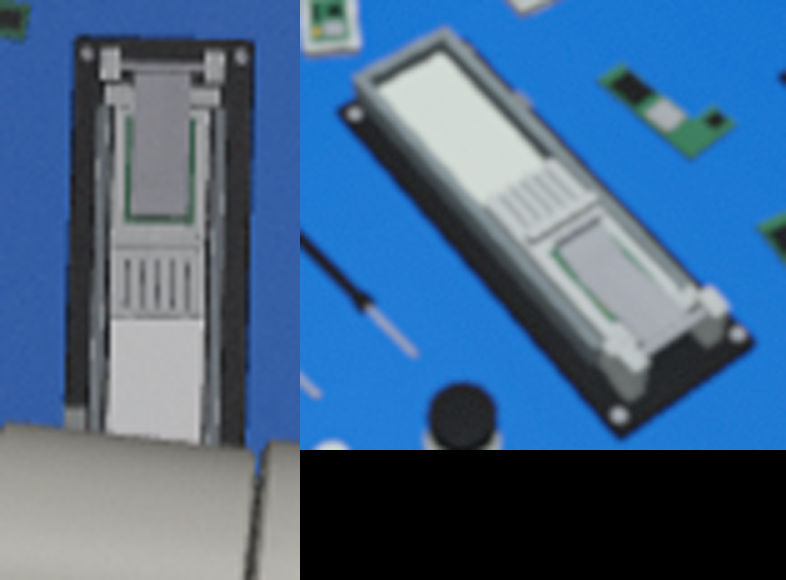

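Run:
```python
from h import *
c=cap('top');print('tail',(J(at_z(c,(246,138+318/5),.033))*1000).round(1),'step',(J(at_z(c,(246,138+247/5),.037))*1000).round(1))
state();print(robot.close_job())
```

```text
tail [-37.4  -0.4  30. ] step [-0.7  0.5 34. ]
t 7.5167 jig [-143.5   -0.6  214.4] Fjig [0.7 0.7 0. ] grip 0.007 q [-0.14 -0.11  1.87  0.    1.39 -1.65]
the job is handed in; nothing more can be done
None
```

The carrier is loaded against the end stop and held down by the leaf spring. The hand is clear, and I handed the job in at about 7.5 s; it reports no verdict.

- **Pressing:** with closed fingertips on the thumb pad I pressed until the top face was at jig z 30.1 mm, so the bed was fully down, at about 15 N.
- **Sliding:** I then slid it under the spring. Midway the load rose to 35 N of push and 43 N down, with the nose already past the lip by my estimate. I eased off the down-force and it slid on at about 17 N of push.
- **Reaching home:** it stalled with the fingertips at jig x −10.4 mm, where −10 was expected, and the push rose to 31 N without moving further.
- **After letting go:** the pictures show it straight and flat, with the leaf over the board and no visible gap at the stop. The tool force read about zero. None of the neighbouring items visible in the last crops had moved; I did not check the rest.

Two checks were less clear:
- **Tail position:** the overhead picture put the tail at −37.4 mm against the expected −35, which would leave the nose about 2.4 mm off the stop. That is roughly the calibration and pixel error, and within the 4 mm allowed.
- **Network points:** the nose and stop points were also off by a few mm lengthwise, and by 8 to 15 mm sideways, so I did not rely on them.

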